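# Break a gummed-up paint keeper open and hold it ajar

## Robot

A 6-joint arm with a two-finger parallel gripper is mounted at the origin on the work surface. World frame = base frame: x ahead of the robot, y to its left, z up, the work surface at z = 0. Lengths are in mm, angles in rad, forces in N, time in s.
With the tool pointing down it reaches from about 350 to 875 mm from the base axis. Payload 4.2 kg.
Tool frame: the origin (TCP) lies midway between the tips of the shut fingers; the grasp point (between the pads) lies 19 mm behind it; z points along the fingers, y is the line along which they close (so a half turn about z gives the same grasp; the last joint's range is limited). The gripper opens to 85 mm and grips with 20 to 120 N. Pads are 22 mm wide; open, the fingers measure 114 mm over their backs; the gripper's body (76 mm by 85 mm) begins 54 mm behind the grasp point. The pads swing forward as they close: fully open they stand 13 mm farther back than shut.
Start: joints at [-0.885, 0.385, 0.008, 0, -1.194, -0.259], TCP at [258.737, -568.906, 231.312] pointing down, gripper open.
Joint ranges: [-3.14, 3.14], [-1.21, 2.06], [-1.07, 1.41], [-3.16, 2.05], [-2.99, -0.16], [-3.1, 3.1]. Speed limits (rad/s): [2.79, 2.79, 3.14, 3.14, 3.14, 3.14].

## Interface

Orientations are given as a unit quaternion [x, y, z, w].
In Python, from bench import read_state, get_image, job_done gives the robot as it stands.
- The arm moves only by the shell command python3 -m jog 'ROWS'. ROWS is JSON, a list of rows, each a list of 3 entries, a list of its own where there are three numbers: the shift along the world's x, y, z scaled (see below), then the turn, a rotation vector about the world's x, y, z scaled (see below), then the gripper's target within -1 to 1 (shut at 1, half-way at 0, fully open at -1). In form: [[[x, y, z], [wx, wy, wz], claw], ...]. A call has 1 to 20 rows; each row is the pose to reach, as a shift and turn from the pose commanded when the call began; what a row does not reach only later rows make up. The controller multiplies each number of a shift by 10 cm and each number of a turn by 120 degrees. A row lasts 1/10 s, in which the tool goes at most 50 mm and 8.59 degrees, less where a joint would pass 70% of its speed; a pose out of reach is approached as far as the arm can. A call with a number of a shift or a turn outside -1 to 1 is refused whole. A call with a gripper value outside its range is refused whole. The fingers move at their own pace and stop on an object; the grip force is fixed at half the most. Time passes only in rows, so rows that repeat a pose let the fingers close. It gives the time, the measured TCP pose, the force, the opening and the grip force at its end, in the units of the state.
- read_state(): the state, without advancing time (a new reading comes with each control period).
- get_image(name): name is "side" or "top"; returns a dict with "frame" (384x512x3 uint8, red, green, blue), "range_z" (384x512 float32, mm along the optical axis (not along the pixel's ray), 0 where there is no reading), "fx", "fy", "cx", "cy" (pixels), "R" (3x3) and "t" (3): a world point X has camera coordinates R X + t. Camera axes: x right, y down, z forward; pixel columns grow to the right and rows downward; lengths in mm; the calibration is good to about 2 mm. A picture is of the moment at which its call begins.
- job_done(): hands the job in; it is judged then, once.
The state is a dict: "clock": time; "joints": joint angles; "joint_vel": joint speeds; "joint_efforts": joint torques, N m; "position": TCP position; "ee_rot": TCP orientation; "contact_force": force on the tool from outside, world axes, zero at the start; "wrist_torque": the same for the moment, N m; "gripper_width": finger opening in mm; "grasp_force": force on a finger pad.
Only numpy, scipy, OpenCV 4.12 (cv2) and the standard library are available. Lean on these libraries where they do the work, as an engineer would, in place of code of your own. Each camera call takes 0.05 s, during which the arm holds its last target. There are 200 camera calls.

## Task

See which cut-out lies on the painting board, and find the paint keeper with the same colour daubed on its lid. Lift that lid (it has a grey pull to take hold of), break it free of the sticky seal without letting it fly open past a hand's width, and finish holding it still, about two fingers open at the front edge (35 mm or so), so that a painter can dip a brush; do not let go at the end. Keep the other two lids shut and leave the cut-outs and everything else on the table where they are.

Things in the scene. Friction and masses are not known exactly. Their poses are not given: they have to be found in the camera images.
- grip_orange (a point): centre of the upstanding grey pull (24 long in x, 16 thick in y, 40 mm high) on the lid with the orange paint daub; 126 mm over the table when shut. Axes turn with the lid; shut: x level from the pull back to the hinge, y along the hinge, z up. Hinge axis 150 mm along +x and 26 mm below this point; front edge 27 mm towards -x. White tub 160 x 112 x 86 mm, lid 177 x 126 mm, fixed to the table
- lid_orange (a joint): angle of the orange keeper's lid, rad: 0 shut, grows as the front edge rises; 0.2 puts that edge 35 mm up. Stuck by its front seal: lifting at the pull takes 12 to 18 N at first, then it lets go suddenly by 0.07 rad and kicks up a little; after that only its weight (some 220 g, about 1.3 N at the pull) is left, and let go it drops
- grip_green (a point): centre of the upstanding grey pull (24 long in x, 16 thick in y, 40 mm high) on the lid with the green paint daub; 126 mm over the table when shut. Axes turn with the lid; shut: x level from the pull back to the hinge, y along the hinge, z up. Hinge axis 150 mm along +x and 26 mm below this point; front edge 27 mm towards -x. White tub 160 x 112 x 86 mm, lid 177 x 126 mm, fixed to the table
- lid_green (a joint): angle of the green keeper's lid, rad: 0 shut, grows as the front edge rises; 0.2 puts that edge 35 mm up. Stuck by its front seal: lifting at the pull takes 12 to 18 N at first, then it lets go suddenly by 0.07 rad and kicks up a little; after that only its weight (some 220 g, about 1.3 N at the pull) is left, and let go it drops
- grip_violet (a point): centre of the upstanding grey pull (24 long in x, 16 thick in y, 40 mm high) on the lid with the violet paint daub; 126 mm over the table when shut. Axes turn with the lid; shut: x level from the pull back to the hinge, y along the hinge, z up. Hinge axis 150 mm along +x and 26 mm below this point; front edge 27 mm towards -x. White tub 160 x 112 x 86 mm, lid 177 x 126 mm, fixed to the table
- lid_violet (a joint): angle of the violet keeper's lid, rad: 0 shut, grows as the front edge rises; 0.2 puts that edge 35 mm up. Stuck by its front seal: lifting at the pull takes 12 to 18 N at first, then it lets go suddenly by 0.07 rad and kicks up a little; after that only its weight (some 220 g, about 1.3 N at the pull) is left, and let go it drops
- cutout_orange_mid (a point): middle of the flat painted cut-out, 8 mm thick, lying face up: orange mushroom with a cream stalk, about 120 x 125 mm. One of the three cut-outs lies on the painting board, the other two on the wire drying rack
- cutout_green_mid (a point): middle of the flat painted cut-out, 8 mm thick, lying face up: green mushroom with a green stalk, about 120 x 125 mm. One of the three cut-outs lies on the painting board, the other two on the wire drying rack
- cutout_violet_mid (a point): middle of the flat painted cut-out, 8 mm thick, lying face up: aster flower, 118 mm across, violet with a yellow eye. One of the three cut-outs lies on the painting board, the other two on the wire drying rack
- painting_board_mid (a point): middle of the top of the painting board, a bare pale wooden board 280 x 240 x 12 mm with two strips of masking tape and a few paint spots; the cut-out to be painted lies on it, within about 40 mm of this point. (The drying rack is a steel wire grid 300 x 220 mm, on the other side of the table)
- tape_roll: blue roll of masking tape, 76 mm across, 24 mm high, lying flat; origin under its centre; a bystander
- brush: paint brush 200 mm long, lying along the edge of the painting board nearest the robot; origin under it near the middle; a bystander
- paint_scraper: paint scraper 200 mm long with a wooden handle, lying on the table; origin under it near the middle; a bystander
- yellow_tub: closed yellow tub, 96 mm across, 68 mm high; origin under its centre; a bystander
Not all that is in view belongs to the job. Leave any black or pink look-alike of the part that bears cutout_violet_mid alone.

How it is judged:
By the outcome, as a careful person would: the job done as asked, in the order asked, and still so for the second after the job is handed in, while the arm keeps its last pose, push and grip.
It also fails if it takes over 38 s, if anything falls off the work surface, if the arm or the gripper's body presses on something with over 40 N, if the wrist force passes 120 N, or if a joint passes its speed limit or range.

## Working session

There is one attempt and no reset: what is moved stays moved. The work goes in short steps, Python scripts to look and compute and a shell command to move; the robot and the scene stay as the last step left them, time stands still between calls to the robot, and variables do not carry over. Pictures are saved under pics/ and viewed, at most 10 in all, crops included, and the job is handed in when it is done.

```bash
mkdir -p pics; cat > h.py <<'E'
import numpy as np,cv2
from bench import *
def snap(n,f):
    im=get_image(n); cv2.imwrite(f"pics/{f}.png",im["frame"][:,:,::-1]); np.savez(f"pics/{f}.npz",**im); return im
def pts(im):
    z=im["range_z"].astype(float); v,u=np.mgrid[:z.shape[0],:z.shape[1]]
    c=np.stack([(u-im["cx"])/im["fx"]*z,(v-im["cy"])/im["fy"]*z,z],-1)
    return (c-np.array(im["t"]))@np.array(im["R"])   # world
E
python3 -c "
from h import *
print(read_state())
snap('top','top1');snap('side','side1')"
```

```text
{'clock': 0.0, 'joints': array([-8.85412234e-01,  3.85564767e-01,  6.57426615e-03, -4.99034553e-04,
       -1.19402469e+00, -2.58597309e-01]), 'joint_vel': array([ 7.88289597e-05, -1.67874849e-03, -3.97853422e-04,  1.52158511e-04,
       -1.93650392e-03,  2.80465693e-04]), 'joint_efforts': array([-1.17047166e-04, -3.92290807e+01,  1.88403583e+01,  4.18614686e+00,
       -4.52326130e-03,  3.46057391e-06]), 'position': array([ 258.47195108, -568.37508932,  230.19646921]), 'ee_rot': array([-2.11687427e-01,  9.77336763e-01,  1.09357400e-03, -2.97857403e-04]), 'contact_force': array([-0.32883662, -0.26659079,  0.15616787]), 'wrist_torque': array([-0.00186867,  0.07266459, -0.00632676]), 'grasp_force': 0.0, 'gripper_width': 85.52944971445845}
```

View pics/top1.png

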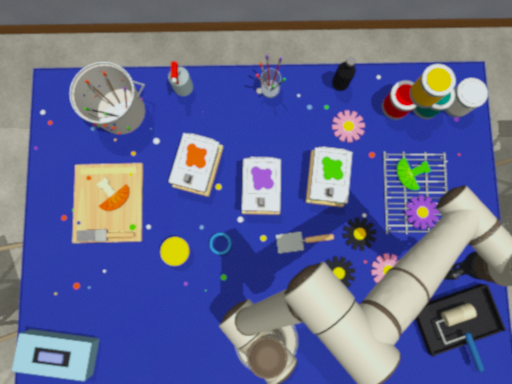

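View pics/side1.png

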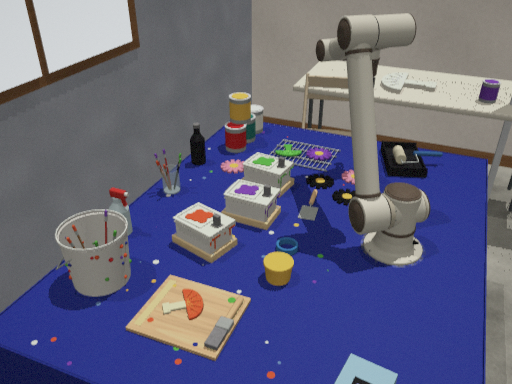

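The board at top-view pixel (108,203) carries the orange mushroom, and green and violet lie on the rack (about (410,195)). The target is the orange keeper at (196,163), with its pull near (187,178).

```bash
cat > m.py <<'E'
from h import *
im=dict(np.load('pics/top1.npz')); P=pts(im); print(im['t'],im['fx'])
for nm,(u0,u1,v0,v1) in dict(o=(160,230,125,205),v=(235,290,148,222),g=(300,360,140,212)).items():
    s=np.zeros(P.shape[:2],bool); s[v0:v1,u0:u1]=True
    z=P[...,2]; lid=s&(z>88)&(z<160)
    c,wh,a=cv2.minAreaRect(P[lid][:,:2].astype(np.float32)); print(nm,'lid',c,wh,a,np.median(z[lid]),lid.sum())
    pl=s&(z>120); q=P[pl]; print(' pull n',pl.sum(),q.mean(0),q[:,2].max(),q.min(0),q.max(0))
# rays: grey pull top in the colour image on plane z=146
f=im['frame']; hsv=cv2.cvtColor(f,cv2.COLOR_RGB2HSV)
cv2.imwrite('pics/crop1.png',cv2.resize(f[125:205,160:240,::-1],None,fx=7,fy=7,interpolation=cv2.INTER_NEAREST))
E
python3 m.py
```

```text
[   7.44061448  516.90304675 1425.56907485] 413.7015515862216
o lid (614.5675659179688, 234.90061950683594) (128.1939239501953, 184.40606689453125) 73.75213623046875 104.9553434476222 1977
 pull n 69 [465.6816389  165.82693341 626.73022423] 1483.0987079868141 [315.66433609  16.29597948 120.46209943] [ 562.80741321  262.02292215 1483.09870799]
v lid (532.6318969726562, 8.100582122802734) (124.8864974975586, 185.03663635253906) 88.55236053466797 105.02044738902194 1991
 pull n 53 [409.57197446  12.51356465 648.08478467] 1483.0987079868141 [315.66433609   4.65781275 121.62682026] [ 478.17916812   18.10515249 1483.09870799]
g lid (560.77978515625, -230.24606323242188) (127.40509033203125, 183.88124084472656) 82.23023223876953 105.0556943523311 1988
 pull n 59 [ 450.36944239 -159.66002203  482.03506839] 1483.0987079868141 [ 315.66433609 -228.73028786  120.36598755] [ 509.54188571   16.29597948 1483.09870799]
```

View pics/crop1.png

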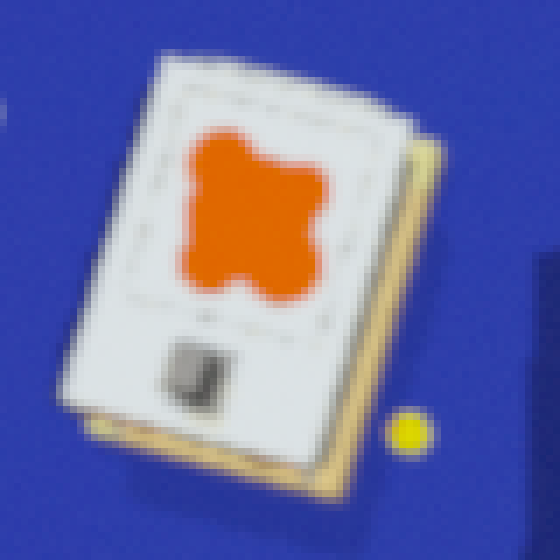

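```bash
cat > m2.py <<'E'
from h import *
from scipy.spatial.transform import Rotation as R
im=dict(np.load('pics/top1.npz')); P=pts(im); z=P[...,2]
s=np.zeros(z.shape,bool); s[125:205,160:230]=True
q=P[s&(z>125)&(z<160)]; print(len(q),q.mean(0),q[q[:,2]>140].mean(0),q[:,2].max())
l=s&(z>90)&(z<160)
n,lab,st,_=cv2.connectedComponentsWithStats(l.astype(np.uint8)); k=1+st[1:,4].argmax()
c,wh,a=cv2.minAreaRect(P[lab==k][:,:2].astype(np.float32)); print(c,wh,a)
m=s&(cv2.cvtColor(im['frame'],cv2.COLOR_RGB2HSV)[...,0]<20)&(cv2.cvtColor(im['frame'],cv2.COLOR_RGB2HSV)[...,1]>180)
print('daub',P[m].mean(0))
th=np.radians(a-90); p=np.array(c)-61.5*np.array([np.cos(th),np.sin(th)]); print('pull',p,'th',th)
for y in (0,np.pi):
  g=R.from_matrix(np.array([[1,0,0],[0,-1,0],[0,0,-1]])); t=R.from_euler('z',th+y)*g
  c0=R.from_quat(read_state()['ee_rot']); print((t*c0.inv()).as_rotvec(degrees=True)/120)
print('shift',(np.r_[p,126-19]-read_state()['position'])/100)
E
python3 m2.py
```

```text
42 [550.92768202 251.08117964 141.07252539] [551.83488092 252.10423375 144.05099307] 148.68007059505123
(614.67333984375, 234.86978149414062) (128.1939239501953, 184.18565368652344) 73.75213623046875
daub [630.49810542 227.06403493 106.00274248]
pull [555.6296322  252.07706447] th -0.28357871919381744
[ 1.52194960e-04 -1.17013179e-03  1.16091882e+00]
[-9.21710853e-04 -1.19883715e-04 -3.39080638e-01]
shift [ 2.97106566  8.20543001 -1.23358479]
```

```bash

python3 -m jog '[[[0.12,0.33,0.02],[0,0,-0.014],-1],[[0.24,0.67,0.04],[0,0,-0.028],-1],[[0.36,1,0.06],[0,0,-0.042],-1]]' | tail -c 600
python3 -m jog '[[[0.12,0.33,0],[0,0,-0.014],-1],[[0.24,0.67,0],[0,0,-0.028],-1],[[0.36,1,0],[0,0,-0.042],-1]]' >/dev/null
python3 -m jog '[[[0.12,0.33,0],[0,0,-0.014],-1],[[0.24,0.67,0],[0,0,-0.028],-1],[[0.36,1,0],[0,0,-0.042],-1]]' >/dev/null
python3 -m jog '[[[0.12,0.33,0],[0,0,-0.014],-1],[[0.24,0.67,0],[0,0,-0.028],-1],[[0.36,1,0],[0,0,-0.042],-1]]' | tail -c 600
python3 -m jog '[[[0.12,0.33,0],[0,0,-0.014],-1],[[0.24,0.67,0],[0,0,-0.028],-1],[[0.36,1,0],[0,0,-0.042],-1]]' >/dev/null
python3 -m jog '[[[0.12,0.33,0],[0,0,-0.014],-1],[[0.24,0.67,0],[0,0,-0.028],-1],[[0.36,1,0],[0,0,-0.042],-1]]' >/dev/null
python3 -m jog '[[[0.12,0.33,0],[0,0,-0.014],-1],[[0.24,0.67,0],[0,0,-0.028],-1],[[0.36,1,0],[0,0,-0.042],-1]]' >/dev/null
python3 -m jog '[[[0.12,0.33,0],[0,0,-0.014],-1],[[0.24,0.67,0],[0,0,-0.028],-1],[[0.36,1,0],[0,0,-0.042],-1],[[0.36,1,0],[0,0,-0.042],-1],[[0.36,1,0],[0,0,-0.042],-1]]' | tail -c 600
python3 m2.py | tail -2; python3 -c "
from h import *
s=read_state();print(s['joints'],s['position'],s['contact_force'])"
```

```text
clock: 0.4
position: [294.6, -467.6, 236.5]
ee_rot: [-0.168, 0.986, 0.001, -0.0]
contact_force: [0.7, -0.9, 0.3]
gripper_width: 85.2
grasp_force: 0.0
clock: 1.3
position: [402.7, -167.4, 237.1]
ee_rot: [-0.037, 0.999, 0.0, -0.0]
contact_force: [0.9, 0.2, 0.9]
gripper_width: 85.7
grasp_force: 0.0
clock: 2.7
position: [546.3, 231.4, 236.2]
ee_rot: [0.137, 0.991, -0.001, -0.001]
contact_force: [-0.2, -0.4, 0.7]
gripper_width: 85.5
grasp_force: 0.0
[ 0.00056431 -0.00094711 -0.00370027]
shift [ 0.0934799   0.20710945 -1.29210103]
[ 6.73194608e-01  3.28632685e-01 -6.37980449e-02 -3.28536322e-04
 -1.18065455e+00 -2.51969452e+00] [546.28164259 231.36611938 236.21010287] [-0.22099951 -0.44801132  0.70196228]
```

```bash

python3 -m jog '[[[0.04,0.1,0],[0,0,-0.002],-1],[[0.08,0.21,0],[0,0,-0.003],-1],[[0.08,0.21,-0.3],[0,0,-0.003],-1],[[0.08,0.21,-0.6],[0,0,-0.003],-1],[[0.08,0.21,-0.6],[0,0,-0.003],-1],[[0.08,0.21,-0.6],[0,0,-0.003],-1]]'
python3 - <<'E'
from h import *
a=snap('top','top2');b=snap('side','side2')
A=cv2.resize(a['frame'][125:205,150:230],None,fx=5,fy=5);B=cv2.resize(b['frame'][170:250,165:245],None,fx=5,fy=5)
cv2.imwrite('pics/c2.png',np.hstack([A,B])[:,:,::-1])
E
```

```text
clock: 3.3
position: [555.3, 252.1, 177.8]
ee_rot: [0.141, 0.99, -0.0, 0.0]
contact_force: [1.1, -0.8, 0.0]
gripper_width: 85.4
grasp_force: 0.0
```

View pics/c2.png

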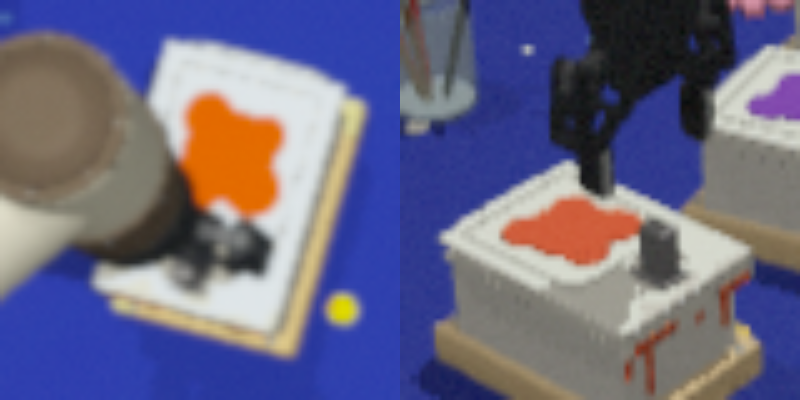

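The side view shows the two finger tips straddling above the pull, whose top is at about (217,215) in the full side image. I'll cast that ray onto the 146 mm plane as a check.

```bash
python3 - <<'E'
from h import *
def ray(im,u,v,z):
    d=np.array(im['R']).T@np.array([(u-im['cx'])/im['fx'],(v-im['cy'])/im['fy'],1]); o=-np.array(im['R']).T@np.array(im['t'])
    return o+d*(z-o[2])/d[2]
b=dict(np.load('pics/side2.npz'));f=b['frame'].astype(int).sum(2)[170:250,165:245]
m=np.zeros((80,80),np.uint8); m[42:56,45:58]=(f[42:56,45:58]<330)
v,u=np.nonzero(m); print(len(v),u.mean()+165,v.mean()+170,u.min(),u.max(),v.min(),v.max())
print('centroid',ray(b,u.mean()+165,v.mean()+170,128))
t=dict(np.load('pics/top1.npz')); print('top',ray(t,160+192/7,125+372/7,146)); print(read_state()['position'])
E
```

```text
84 216.03571428571428 220.1904761904762 47 55 44 55
centroid [545.99933672 258.97064412 128.        ]
top [547.71747319 247.19031341 146.        ]
[555.94762116 252.67941453 179.41718046]
```

```bash

python3 -m jog '[[[-0.03,0,-0.2],[0,0,0],-1],[[-0.03,0,-0.4],[0,0,0],-1],[[-0.03,0,-0.55],[0,0,0],-1],[[-0.03,0,-0.66],[0,0,0],-1],[[-0.03,0,-0.66],[0,0,0],-1],[[-0.03,0,-0.66],[0,0,0],-1]]'
python3 -m jog '[[[0,0,0],[0,0,0],0],[[0,0,0],[0,0,0],0.3],[[0,0,0],[0,0,0],0.5],[[0,0,0],[0,0,0],1],[[0,0,0],[0,0,0],1],[[0,0,0],[0,0,0],1],[[0,0,0],[0,0,0],1],[[0,0,0],[0,0,0],1]]'
python3 -m jog '[[[0,0,0],[0,0,0],1],[[0,0,0],[0,0,0],1],[[0,0,0],[0,0,0],1]]'
python3 - <<'E'
from h import *
s=read_state();print(s)
a=snap('top','top3');b=snap('side','side3')
A=cv2.resize(a['frame'][125:205,150:230],None,fx=5,fy=5);B=cv2.resize(b['frame'][170:250,165:245],None,fx=5,fy=5)
cv2.imwrite('pics/c3.png',np.hstack([A,B])[:,:,::-1])
E
```

```text
clock: 4.0
position: [552.5, 252.5, 112.5]
ee_rot: [0.141, 0.99, 0.001, 0.001]
contact_force: [-1.3, -0.7, 1.4]
gripper_width: 85.5
grasp_force: 0.0
clock: 4.8
position: [551.6, 251.5, 111.6]
ee_rot: [0.141, 0.99, -0.0, -0.0]
contact_force: [-1.5, -3.5, 4.9]
gripper_width: 15.2
grasp_force: 58.8
clock: 5.1
position: [551.6, 251.5, 111.6]
ee_rot: [0.141, 0.99, -0.0, -0.0]
contact_force: [-3.0, -5.8, 5.7]
gripper_width: 15.2
grasp_force: 58.9
{'clock': 5.1, 'joints': array([ 6.94784935e-01,  4.60207082e-01, -1.96453752e-01,  4.43543334e-04,
       -9.15123142e-01, -2.54921159e+00]), 'joint_vel': array([ 6.70024057e-04,  1.90556380e-03, -2.22902524e-04,  8.05038821e-04,
        1.73412198e-03,  5.15827222e-05]), 'joint_efforts': array([  2.16465712, -37.03268409,  16.62919164,   2.90344276,
         1.14350013,   0.03998735]), 'position': array([551.5516682 , 251.51270165, 111.58583738]), 'ee_rot': array([ 1.41206328e-01,  9.89980049e-01, -4.84329810e-04, -2.00410537e-04]), 'contact_force': array([-3.02171483, -5.77123945,  5.70575868]), 'wrist_torque': array([-1.18363384,  0.47743987, -0.01225119]), 'grasp_force': 58.88842463493347, 'gripper_width': 15.174521006098571}
```

View pics/c3.png

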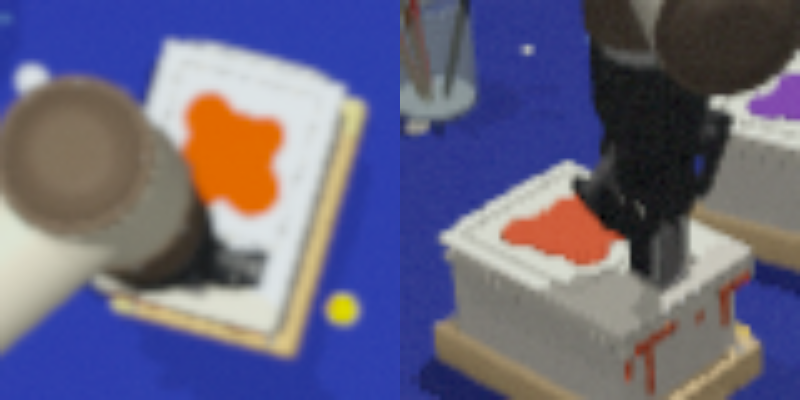

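Firm grip on the pull (15.2 mm, 59 N). Next I'll lift along the hinge arc in small steps, tilting the tool with the lid.

```bash

python3 -m jog '[[[0.001,0,0.015],[0.0013,0.0046,0],1],[[0.002,0,0.03],[0.0027,0.009,0],1],[[0.004,-0.001,0.045],[0.004,0.0138,0],1],[[0.004,-0.001,0.045],[0.004,0.0138,0],1],[[0.004,-0.001,0.045],[0.004,0.0138,0],1]]'
python3 -m jog '[[[0.002,0,0.015],[0.0013,0.0046,0],1],[[0.003,-0.001,0.03],[0.0027,0.009,0],1],[[0.003,-0.001,0.03],[0.0027,0.009,0],1],[[0.003,-0.001,0.03],[0.0027,0.009,0],1]]'
```

```text
clock: 5.7
position: [550.8, 251.6, 112.3]
ee_rot: [0.142, 0.99, 0.001, -0.017]
contact_force: [4.4, -0.4, -24.2]
gripper_width: 15.3
grasp_force: 58.7
clock: 6.1
position: [550.3, 251.8, 112.9]
ee_rot: [0.142, 0.989, 0.002, -0.028]
contact_force: [5.7, 1.4, -35.1]
gripper_width: 15.3
grasp_force: 59.5
```

```bash
python3 - <<'E'
from h import *
s=read_state();print(s['position'],s['ee_rot'],s['contact_force'],s['wrist_torque'],s['grasp_force'])
b=snap('side','side4');a=snap('top','top4')
for n in('3','4'):
    im=dict(np.load(f'pics/top{n}.npz'));P=pts(im);q=P[125:205,160:232].reshape(-1,3)
    q=q[(q[:,2]>90)&(q[:,2]<125)]; d=(q[:,:2]-[552,252])@[.96,-.28]; w=(q[:,:2]-[552,252])@[.28,.96]
    k=(w<-15)&(w>-55)&(d>-20)&(d<145); print(n,np.polyfit(d[k],q[k,2],1),k.sum())
B=np.hstack([cv2.resize(np.load(f'pics/side{n}.npz')['frame'][170:250,165:245],None,fx=5,fy=5) for n in(3,4)])
cv2.imwrite('pics/c4.png',B[:,:,::-1])
E
```

```text
[550.27651152 251.77637985 112.85885699] [ 0.14204572  0.98946538  0.00247626 -0.02784137] [  5.65898051   1.4190639  -35.09295008] [ 0.22334484 -2.68758392 -0.01686118] 59.51934099197388
3 [1.58142182e-03 1.04893979e+02] 488
4 [-7.74320051e-03  1.05867371e+02] 480
```

View pics/c4.png

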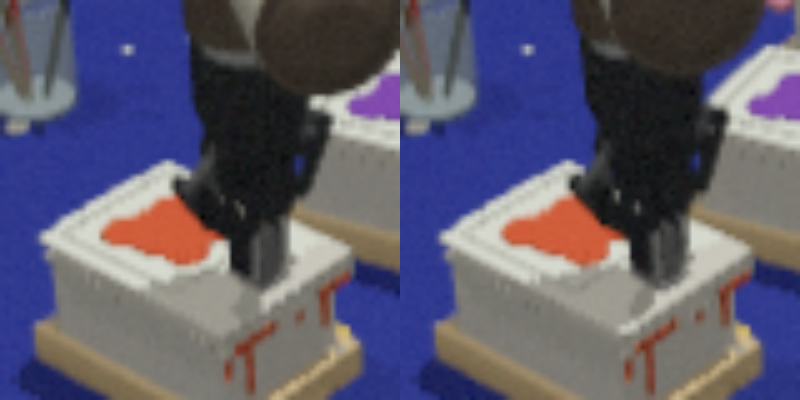

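The lid is up only about 0.009 rad, with 35 N on the pull. I'll hold here to see whether the seal creeps.

```bash
python3 -m jog '[[[0,0,0],[0,0,0],1],[[0,0,0],[0,0,0],1],[[0,0,0],[0,0,0],1],[[0,0,0],[0,0,0],1],[[0,0,0],[0,0,0],1]]'; python3 -c "
from h import *
s=read_state();print(s['position'],s['contact_force'],s['wrist_torque'])"
python3 -m jog '[[[0,0,0],[-0.0033,-0.0115,0],1],[[0,0,0],[-0.0067,-0.023,0],1],[[0,0,0],[-0.0067,-0.023,0],1],[[0,0,0],[-0.0067,-0.023,0],1]]';python3 -c "
from h import *
s=read_state();print(s['position'],s['contact_force'],s['wrist_torque'])"
```

```text
clock: 6.7
position: [550.2, 251.8, 112.8]
ee_rot: [0.142, 0.989, 0.002, -0.028]
contact_force: [6.3, 0.6, -35.2]
gripper_width: 15.1
grasp_force: 59.5
[550.24737025 251.76794687 112.83646998] [  6.27048544   0.57208885 -35.24506159] [ 0.1871616  -2.7617376  -0.02279923]
clock: 7.1
position: [551.1, 251.5, 113.3]
ee_rot: [0.142, 0.99, -0.001, -0.002]
contact_force: [11.1, 0.5, -34.0]
gripper_width: 15.0
grasp_force: 59.5
[551.05447511 251.50631837 113.33178178] [ 11.09189501   0.53602843 -34.03155499] [ 0.25427478 -2.55268424 -0.00508597]
```

```bash
python3 -m jog '[[[0.01,0,0.01],[0,0,0],1],[[0.015,0,0.02],[0,0,0],1],[[0.015,0,0.03],[0,0,0],1],[[0.015,0,0.03],[0,0,0],1]]'; python3 -m jog '[[[0,0,0.01],[0,0,0],1],[[0,0,0.02],[0,0,0],1],[[0,0,0.03],[0,0,0],1],[[0,0,0.03],[0,0,0],1]]'
```

```text
clock: 7.5
position: [551.0, 251.4, 113.5]
ee_rot: [0.143, 0.99, -0.002, -0.004]
contact_force: [10.5, 1.9, -43.5]
gripper_width: 14.9
grasp_force: 59.3
clock: 7.9
position: [551.0, 251.4, 113.6]
ee_rot: [0.143, 0.99, -0.002, -0.005]
contact_force: [14.9, 3.0, -55.8]
gripper_width: 15.1
grasp_force: 59.4
```

```bash
python3 - <<'E'
from h import *
s=read_state();print({k:np.round(v,3) for k,v in s.items()})
b=snap('side','side5');a=snap('top','top5')
for n in('3','5'):
    im=dict(np.load(f'pics/top{n}.npz'));P=pts(im);q=P[125:205,160:232].reshape(-1,3)
    q=q[(q[:,2]>90)&(q[:,2]<125)]; d=(q[:,:2]-[552,252])@[.96,-.28]; w=(q[:,:2]-[552,252])@[.28,.96]
    k=(w<-15)&(w>-55)&(d>-20)&(d<145); print(n,np.polyfit(d[k],q[k,2],1),k.sum())
A=cv2.resize(a['frame'][110:270,120:270],(400,427));B=cv2.resize(b['frame'][130:280,140:280],(400,427))
cv2.imwrite('pics/c5.png',np.hstack([A,B])[:,:,::-1])
E
```

```text
{'clock': np.float64(7.9), 'joints': array([ 0.693,  0.461, -0.186, -0.006, -0.933, -2.546]), 'joint_vel': array([ 0.003,  0.001,  0.001, -0.   , -0.001,  0.   ]), 'joint_efforts': array([ 2.1280e+00, -7.2268e+01,  2.7068e+01,  7.7210e+00, -4.0640e+00,
       -6.7000e-02]), 'position': array([550.967, 251.438, 113.626]), 'ee_rot': array([ 0.143,  0.99 , -0.002, -0.005]), 'contact_force': array([ 14.913,   2.953, -55.751]), 'wrist_torque': array([ 1.157, -4.345,  0.061]), 'grasp_force': np.float64(59.41), 'gripper_width': np.float64(15.057)}
3 [1.58142182e-03 1.04893979e+02] 488
5 [-1.39766735e-03  1.05527097e+02] 488
```

View pics/c5.png

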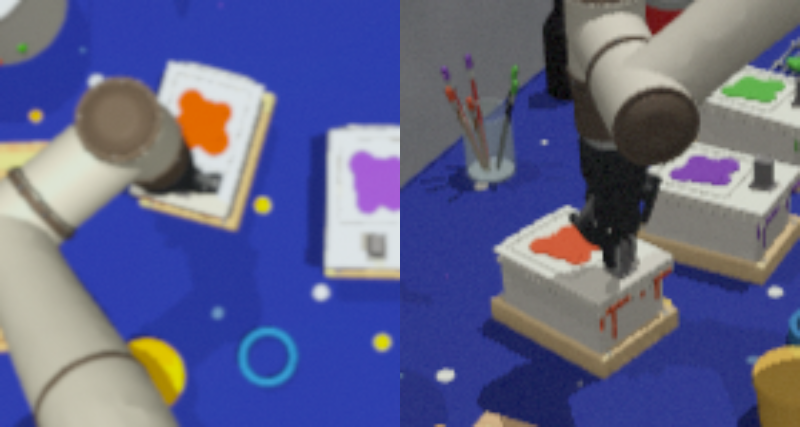

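Nothing fouls the gripper, yet the lid hasn't moved. I'll keep raising the pull gradually, well under the wrist limit, and tilt with it to add opening moment.

```bash
python3 -m jog '[[[0.01,0,0],[0.0033,0.0115,0],1],[[0.02,-0.005,0],[0.0067,0.023,0],1],[[0.02,-0.005,0],[0.01,0.034,0],1],[[0.02,-0.005,0],[0.0134,0.046,0],1],[[0.02,-0.005,0],[0.0134,0.046,0],1]]'; python3 -c "
from h import *
s=read_state();print(s['position'],s['contact_force'],s['wrist_torque'])"
python3 -m jog '[[[0,0,0.01],[0,0,0],1],[[0,0,0.02],[0,0,0],1],[[0,0,0.03],[0,0,0],1],[[0,0,0.03],[0,0,0],1]]';python3 -c "
from h import *
s=read_state();print(s['position'],s['contact_force'],s['wrist_torque'])"
```

```text
clock: 8.5
position: [549.0, 252.0, 115.5]
ee_rot: [0.143, 0.988, 0.005, -0.059]
contact_force: [-4.8, 6.3, -38.7]
gripper_width: 15.0
grasp_force: 59.2
[548.97178804 251.97632609 115.52010038] [ -4.82460284   6.26989305 -38.70451675] [ 1.56974655 -0.72589857 -0.07016574]
clock: 8.9
position: [548.9, 252.0, 115.6]
ee_rot: [0.143, 0.988, 0.005, -0.058]
contact_force: [1.5, 7.2, -51.3]
gripper_width: 15.1
grasp_force: 59.3
[548.94091291 251.95191372 115.64258043] [  1.5170815    7.17116143 -51.34731131] [ 1.60085327 -2.53151084 -0.06709815]
```

```bash
python3 - <<'E'
from h import *
b=snap('side','side6');a=snap('top','top6')
for v in('top','side'):
  for n in('1','3','4','5','6'):
    im=dict(np.load(f'pics/{v}{n}.npz'));P=pts(im);q=P.reshape(-1,3)
    d=(q[:,:2]-[552,252])@[.96,-.28]; w=(q[:,:2]-[552,252])@[.28,.96]
    for lo,hi in((30,140),(-22,-14)):
      k=(abs(w)<50)&(d>lo)&(d<hi)&(q[:,2]>96)&(q[:,2]<(112 if lo>0 else 125))
      if k.sum()<4: print(v,n,lo,k.sum()); continue
      if lo>0:
        A=np.c_[d,w,np.ones(len(d))][k]; r=np.linalg.lstsq(A,q[k,2],rcond=None)[0]; print(v,n,'slope x,y, z at pull',r.round(4),k.sum())
      else: print(v,n,'front z',np.median(q[k,2]).round(2),k.sum())
B=np.hstack([cv2.resize(np.load(f'pics/side{n}.npz')['frame'][180:245,165:240],(400,347),interpolation=cv2.INTER_CUBIC) for n in(1,6)])
cv2.imwrite('pics/c6.png',B[:,:,::-1])
E
```

```text
top 1 slope x,y, z at pull [-4.800000e-03 -8.000000e-04  1.057699e+02] 919
top 1 front z 104.83 68
top 3 slope x,y, z at pull [-5.800000e-03  4.800000e-03  1.058978e+02] 750
top 3 front z 104.94 44
top 4 slope x,y, z at pull [-1.610000e-02  8.300000e-03  1.069665e+02] 686
top 4 front z 105.7 66
top 5 slope x,y, z at pull [-8.500000e-03  1.010000e-02  1.064769e+02] 743
top 5 front z 105.66 49
top 6 slope x,y, z at pull [-1.760000e-02  2.400000e-03  1.073505e+02] 608
top 6 front z 105.1 68
side 1 slope x,y, z at pull [-2.000000e-04 -4.000000e-03  1.069474e+02] 494
side 1 front z 106.15 53
side 3 slope x,y, z at pull [-1.700000e-03  7.600000e-03  1.068609e+02] 407
side 3 front z 106.7 54
side 4 slope x,y, z at pull [-5.500000e-03  2.000000e-03  1.075361e+02] 405
side 4 front z 107.98 53
side 5 slope x,y, z at pull [-9.10000e-03 -8.60000e-03  1.08145e+02] 406
side 5 front z 107.56 50
side 6 slope x,y, z at pull [-4.400000e-03 -5.000000e-03  1.075178e+02] 406
side 6 front z 108.02 57
```

View pics/c6.png

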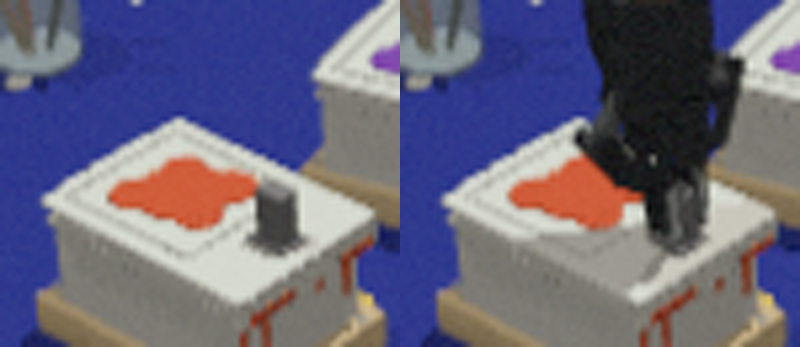

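```bash
python3 -m jog '[[[0,0,0.015],[0,0,0],1],[[0,0,0.03],[0,0,0],1],[[0,0,0.03],[0,0,0],1]]'; python3 -m jog '[[[0,0,0.015],[0,0,0],1],[[0,0,0.03],[0,0,0],1],[[0,0,0.03],[0,0,0],1],[[0,0,0.03],[0,0,0],1]]'
```

```text
clock: 9.3
position: [548.8, 251.9, 115.8]
ee_rot: [0.143, 0.988, 0.004, -0.059]
contact_force: [6.0, 8.0, -61.8]
gripper_width: 15.4
grasp_force: 59.8
clock: 9.7
position: [548.8, 251.9, 116.1]
ee_rot: [0.144, 0.988, 0.004, -0.06]
contact_force: [9.0, 7.6, -71.4]
gripper_width: 15.0
grasp_force: 59.8
```

Still stuck at 71 N, far above the stated seal force, so I suspect the grip. I'll unload and open, then regrip higher with the fingertips clear of the lid.

```bash
python3 -m jog '[[[-0.01,0,-0.08],[-0.0067,-0.023,0],1],[[-0.02,0.005,-0.16],[-0.0134,-0.046,0],1],[[-0.02,0.005,-0.22],[-0.0134,-0.046,0],1],[[-0.02,0.005,-0.22],[-0.0134,-0.046,0],1],[[-0.02,0.005,-0.22],[-0.0134,-0.046,0],1]]'; python3 -m jog '[[[0,0,0],[0,0,0],0.5],[[0,0,0],[0,0,0],0.3],[[0,0,0],[0,0,0],0.1],[[0,0,0],[0,0,0],0.1],[[0,0,0],[0,0,0],0.1],[[0,0,0],[0,0,0],0.1]]';python3 - <<'E'
from h import *
s=read_state();print(s['position'],s['contact_force'],s['wrist_torque'],s['joint_efforts'])
b=snap('side','side7')
B=np.hstack([cv2.resize(np.load(f'pics/side{n}.npz')['frame'][180:245,165:240],(400,347),interpolation=cv2.INTER_CUBIC) for n in(7,)])
cv2.imwrite('pics/c7.png',B[:,:,::-1])
E
```

```text
clock: 10.2
position: [551.5, 251.5, 115.0]
ee_rot: [0.141, 0.99, -0.001, -0.002]
contact_force: [-8.5, -1.9, 4.6]
gripper_width: 15.1
grasp_force: 69.7
clock: 10.8
position: [554.1, 252.0, 111.9]
ee_rot: [0.141, 0.99, 0.0, 0.0]
contact_force: [-0.2, -0.1, -0.4]
gripper_width: 38.4
grasp_force: 0.0
[554.1366804  251.95774848 111.87647498] [-0.23018846 -0.10336092 -0.44139608] [0.00888079 0.0062126  0.00832478] [ 1.85844727e-02 -4.04573715e+01  1.61698687e+01  3.59071009e+00
  2.61908499e-03  1.96421879e-04]
```

View pics/c7.png

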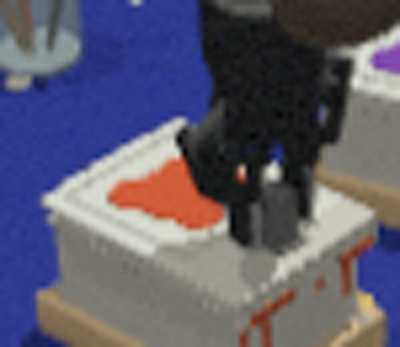

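```bash
python3 -m jog '[[[-0.02,0,0.05],[0,0,0],0.1],[[-0.02,0,0.09],[0,0,0],0.1],[[-0.02,0,0.09],[0,0,0],0.1],[[-0.02,0,0.09],[0,0,0],1],[[-0.02,0,0.09],[0,0,0],1],[[-0.02,0,0.09],[0,0,0],1],[[-0.02,0,0.09],[0,0,0],1],[[-0.02,0,0.09],[0,0,0],1]]'; python3 -m jog '[[[0,0,0.03],[0,0,0],1],[[0,0,0.06],[0,0,0],1],[[0,0,0.06],[0,0,0],1],[[0,0,0.06],[0,0,0],1]]';python3 - <<'E'
from h import *
s=read_state();print(s['position'],s['contact_force'],s['wrist_torque'],s['joint_efforts'])
im=snap('top','top8')
P=pts(im);q=P.reshape(-1,3); d=(q[:,:2]-[552,252])@[.96,-.28]; w=(q[:,:2]-[552,252])@[.28,.96]
k=(abs(w)<50)&(d>30)&(d<140)&(q[:,2]>96)&(q[:,2]<112); print(np.polyfit(d[k],q[k,2],1))
E
```

```text
clock: 11.65
position: [551.7, 251.4, 121.0]
ee_rot: [0.141, 0.99, -0.0, -0.0]
contact_force: [-2.7, -2.9, 3.8]
gripper_width: 14.8
grasp_force: 60.2
clock: 12.05
position: [551.7, 251.4, 121.5]
ee_rot: [0.142, 0.99, -0.001, -0.001]
contact_force: [8.5, -0.7, -19.0]
gripper_width: 15.2
grasp_force: 60.4
[551.6825625  251.41848351 121.51530646] [  8.54969694  -0.67269682 -18.98829876] [-0.12314314 -2.5479376   0.11155449] [  2.71452181 -51.10257983  19.63885725   4.13462788  -1.85988419
  -0.07347654]
[-9.67464622e-03  1.06165519e+02]
```

```bash
python3 -m jog '[[[0.005,0,0.03],[0.003,0.01,0],1],[[0.01,0,0.06],[0.006,0.02,0],1],[[0.01,0,0.09],[0.009,0.03,0],1],[[0.02,0,0.09],[0.012,0.04,0],1],[[0.02,0,0.09],[0.012,0.04,0],1]]';python3 - <<'E'
from h import *
s=read_state();print(s['position'],s['contact_force'],s['wrist_torque'],s['joint_efforts'])
im=snap('top','top9');b=snap('side','side9')
for nm,im in(('t1',np.load('pics/top1.npz')),('t',im),('s1',np.load('pics/side1.npz')),('s',b)):
  P=pts(im);q=P.reshape(-1,3); d=(q[:,:2]-[552,252])@[.96,-.28]; w=(q[:,:2]-[552,252])@[.28,.96]
  g=[np.round(np.median(q[(abs(w)<55)&(abs(d-c)<6)&(abs(q[:,2]-104)<9)&((d>20)|(w<-25)|(w>35)),2]),1) for c in(-18,0,30,60,90,120,140)]
  print(nm,g)
E
```

```text
clock: 12.6
position: [549.2, 252.0, 123.7]
ee_rot: [0.143, 0.988, 0.005, -0.051]
contact_force: [2.8, 4.4, -36.7]
gripper_width: 14.6
grasp_force: 60.1
[549.18904401 251.97213095 123.66818159] [  2.78715305   4.37745265 -36.66014208] [ 1.21684923e+00 -2.45443027e+00  1.68970745e-03] [ -2.39091553 -62.86964893  25.78871548   7.72752643  -2.76763916
  -0.14952937]
t1 [np.float64(104.4), np.float64(104.8), np.float64(105.7), np.float64(105.9), np.float64(105.2), np.float64(105.2), np.float64(105.1)]
t [np.float64(104.3), np.float64(105.5), np.float64(106.4), np.float64(105.2), np.float64(105.9), np.float64(105.0), np.float64(105.0)]
s1 [np.float64(105.8), np.float64(105.4), np.float64(106.5), np.float64(106.8), np.float64(106.9), np.float64(106.5), np.float64(106.2)]
s [np.float64(106.8), np.float64(107.3), np.float64(106.6), np.float64(107.5), np.float64(107.6), np.float64(105.9), np.float64(106.4)]
```

```bash
python3 -m jog '[[[-0.01,0,-0.08],[-0.006,-0.02,0],1],[[-0.02,0,-0.15],[-0.012,-0.04,0],1],[[-0.02,0,-0.15],[-0.012,-0.04,0],0.3],[[-0.02,0,-0.15],[-0.012,-0.04,0],0],[[-0.02,0,-0.15],[-0.012,-0.04,0],0],[[-0.02,0,-0.15],[-0.012,-0.04,0],0]]';python3 - <<'E'
from h import *
s=read_state();print(s['position'],s['contact_force'])
def ray(im,u,v,z):
    d=np.array(im['R']).T@np.array([(u-im['cx'])/im['fx'],(v-im['cy'])/im['fy'],1]); o=-np.array(im['R']).T@np.array(im['t'])
    return o+d*(z-o[2])/d[2]
b=dict(np.load('pics/side1.npz')); P=pts(b); f=b['frame'].astype(int).sum(2)
m=np.zeros(f.shape,bool); m[210:232,208:226]=f[210:232,208:226]<400
q=P[m&(P[...,2]>112)&(P[...,2]<150)]; dw=np.c_[(q[:,:2]-[552,252])@[.96,-.28],(q[:,:2]-[552,252])@[.28,.96]]
print(len(q),q.mean(0),dw.min(0),dw.max(0),np.percentile(dw,[10,50,90],axis=0),q[:,2].max())
print('cam',-np.array(b['R']).T@b['t'])
p=dict(np.load('pics/side7.npz'))
for X in ([s['position'],[552,252,112],[547,252,112]]):
    c=p['R']@np.array(X)+p['t']; print(X,p['fx']*c[0]/c[2]+p['cx'],p['fy']*c[1]/c[2]+p['cy'])
E
```

```text
clock: 13.3
position: [552.2, 252.1, 120.5]
ee_rot: [0.141, 0.99, 0.0, 0.0]
contact_force: [-0.4, -0.3, 0.1]
gripper_width: 42.7
grasp_force: 0.0
[552.23417469 252.05778114 120.53572701] [-0.42382065 -0.28206683  0.14377656]
73 [545.63519579 257.07228766 130.02809826] [-19.72377998  -8.14657353] [ 9.36761585 14.69783581] [[-16.29981659  -1.77278134]
 [ -9.80394331   3.80215063]
 [  3.47529123   7.7651401 ]] 147.60921390397507
cam [ -71.56235826 1412.7364385  1025.89686614]
[552.23417469 252.05778114 120.53572701] 215.3759781309052 220.54110391934032
[552, 252, 112] 215.55489306262646 222.6621664700087
[547, 252, 112] 216.90465781323752 222.99446615356948
```

```bash
python3 -m jog '[[[-0.05,0.015,-0.05],[0,0,0],0],[[-0.05,0.015,-0.11],[0,0,0],0],[[-0.05,0.015,-0.11],[0,0,0],0],[[-0.05,0.015,-0.11],[0,0,0],1],[[-0.05,0.015,-0.11],[0,0,0],1],[[-0.05,0.015,-0.11],[0,0,0],1],[[-0.05,0.015,-0.11],[0,0,0],1],[[-0.05,0.015,-0.11],[0,0,0],1]]'; python3 -m jog '[[[0,0,0.03],[0.0027,0.009,0],1],[[0,0,0.06],[0.005,0.018,0],1],[[0,0,0.06],[0.005,0.018,0],1],[[0,0,0.06],[0.005,0.018,0],1]]'; python3 -m jog '[[[0,0,0.03],[0.0027,0.009,0],1],[[0,0,0.06],[0.005,0.018,0],1],[[0,0,0.06],[0.005,0.018,0],1],[[0,0,0.06],[0.005,0.018,0],1]]'; python3 -m jog '[[[0,0,0.03],[0.0027,0.009,0],1],[[0,0,0.03],[0.0027,0.009,0],1]]'; python3 -c "
from h import *
s=read_state();print(s['position'],s['contact_force'],s['wrist_torque'])"
```

```text
clock: 14.1
position: [546.9, 252.9, 109.9]
ee_rot: [0.141, 0.99, -0.0, 0.0]
contact_force: [0.5, -4.2, 1.0]
gripper_width: 15.8
grasp_force: 58.7
clock: 14.5
position: [545.8, 253.0, 110.9]
ee_rot: [0.142, 0.99, 0.002, -0.021]
contact_force: [5.6, 1.2, -25.3]
gripper_width: 14.8
grasp_force: 59.5
clock: 14.9
position: [544.4, 253.4, 112.4]
ee_rot: [0.143, 0.989, 0.004, -0.043]
contact_force: [9.7, 3.8, -39.9]
gripper_width: 14.8
grasp_force: 60.7
clock: 15.1
position: [543.6, 253.6, 113.4]
ee_rot: [0.143, 0.988, 0.005, -0.054]
contact_force: [8.9, 4.4, -46.8]
gripper_width: 15.2
grasp_force: 60.7
[543.57965211 253.58152939 113.44675299] [  8.9212448    4.37873245 -46.75807385] [ 1.11334687 -4.37171814 -0.11133602]
```

```bash
cat > lid.py <<'E'
from h import *
import sys
n=sys.argv[1]
for nm,im in(('t1',np.load('pics/top1.npz')),('t',snap('top','top'+n)),('s1',np.load('pics/side1.npz')),('s',snap('side','side'+n))):
  P=pts(im);q=P.reshape(-1,3); d=(q[:,:2]-[547,253.4])@[.96,-.28]; w=(q[:,:2]-[547,253.4])@[.28,.96]
  print(nm,[(np.round(np.mean(z),1),len(z)) for c in(-18,0,30,60,90,120) for z in [q[(abs(w)<55)&(abs(d-c)<8)&(abs(q[:,2]-109)<14)&((d>25)|(w<-25)|(w>35)),2]]])
E
python3 lid.py 10; python3 -m jog '[[[0,0,0.03],[0,0,0],1],[[0,0,0.06],[0,0,0],1],[[0,0,0.06],[0,0,0],1],[[0,0,0.06],[0,0,0],1]]'; python3 lid.py 11
```

```text
t1 [(np.float64(104.1), 51), (np.float64(104.3), 67), (np.float64(105.0), 135), (np.float64(105.7), 150), (np.float64(105.4), 151), (np.float64(105.0), 148)]
t [(np.float64(105.0), 52), (np.float64(103.8), 30), (np.float64(105.4), 31), (np.float64(105.9), 81), (np.float64(106.2), 102), (np.float64(105.5), 136)]
s1 [(np.float64(104.6), 57), (np.float64(106.0), 37), (np.float64(106.4), 60), (np.float64(106.9), 90), (np.float64(106.8), 87), (np.float64(106.9), 74)]
s [(np.float64(105.0), 59), (np.float64(106.6), 30), (np.float64(107.0), 47), (np.float64(107.6), 61), (np.float64(107.4), 66), (np.float64(106.8), 68)]
clock: 15.6
position: [543.0, 253.7, 114.8]
ee_rot: [0.144, 0.988, 0.005, -0.055]
contact_force: [14.0, 6.5, -63.5]
gripper_width: 14.8
grasp_force: 61.2
t1 [(np.float64(104.1), 51), (np.float64(104.3), 67), (np.float64(105.0), 135), (np.float64(105.7), 150), (np.float64(105.4), 151), (np.float64(105.0), 148)]
t [(np.float64(104.3), 55), (np.float64(104.9), 28), (np.float64(105.4), 32), (np.float64(106.2), 83), (np.float64(106.4), 102), (np.float64(105.5), 140)]
s1 [(np.float64(104.6), 57), (np.float64(106.0), 37), (np.float64(106.4), 60), (np.float64(106.9), 90), (np.float64(106.8), 87), (np.float64(106.9), 74)]
s [(np.float64(104.8), 58), (np.float64(106.8), 26), (np.float64(107.0), 46), (np.float64(107.7), 59), (np.float64(107.8), 67), (np.float64(106.7), 59)]
```

```bash
python3 - <<'E'
from h import *
a=np.load('pics/top11.npz')['frame'][140:200,165:225];b=np.load('pics/side11.npz')['frame'][185:245,170:240]
k=dict(interpolation=cv2.INTER_CUBIC)
cv2.imwrite('pics/c11.png',np.hstack([cv2.resize(a,(380,380),**k),cv2.resize(b,(420,380),**k)])[:,:,::-1])
E
```

```text
(no output)
```

View pics/c11.png

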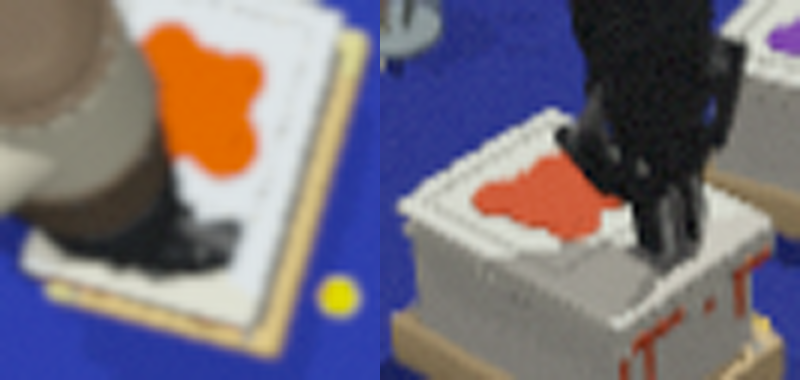

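Fingers are clear of everything but the pull, and the lid is still shut. A slow pull only makes the grip creep, so I'll unload and re-apply the same lift briskly.

```bash
python3 -m jog '[[[0,0,-0.1],[-0.006,-0.02,0],1],[[0,0,-0.18],[-0.012,-0.04,0],1],[[0,0,-0.18],[-0.015,-0.05,0],1],[[0,0,-0.02],[-0.015,-0.05,0],1],[[0,0,-0.02],[-0.015,-0.05,0],1]]';  python3 -c "
from h import *
s=read_state();print(s['position'],s['contact_force'],s['wrist_torque'],s['joints'])"
```

```text
clock: 16.2
position: [547.5, 252.6, 126.5]
ee_rot: [0.141, 0.99, -0.003, 0.005]
contact_force: [6.4, -4.6, -6.0]
gripper_width: 14.9
grasp_force: 68.0
[547.4510985  252.64736431 126.46410419] [ 6.4082529  -4.62905699 -5.96756682] [-0.93225539 -1.11927863 -0.09321121] [ 0.706454    0.43616323 -0.19913635  0.01425559 -0.93243496 -2.5695126 ]
```

```bash
python3 lid.py 12; python3 -c "
from h import *
s=read_state();print(s['position'],s['contact_force'],s['gripper_width'])"
```

```text
t1 [(np.float64(104.1), 51), (np.float64(104.3), 67), (np.float64(105.0), 135), (np.float64(105.7), 150), (np.float64(105.4), 151), (np.float64(105.0), 148)]
t [(np.float64(112.1), 43), (np.float64(115.4), 24), (np.float64(114.3), 52), (np.float64(112.5), 104), (np.float64(110.4), 146), (np.float64(107.7), 141)]
s1 [(np.float64(104.6), 57), (np.float64(106.0), 37), (np.float64(106.4), 60), (np.float64(106.9), 90), (np.float64(106.8), 87), (np.float64(106.9), 74)]
s [(np.float64(113.4), 85), (np.float64(117.5), 38), (np.float64(115.9), 48), (np.float64(113.8), 65), (np.float64(112.0), 62), (np.float64(109.7), 67)]
[547.8710884  252.54026856 127.84685907] [ 7.8120011  -4.36108516 -9.90680733] 14.768174585092025
```

It came free: the lid is now about 0.08 rad open and held by the pull. I'll carry on along the arc towards 0.2 rad.

```bash
python3 -m jog '[[[0.005,0,0.02],[0.002,0.007,0],1],[[0.01,-0.002,0.04],[0.004,0.014,0],1],[[0.015,-0.004,0.06],[0.006,0.021,0],1],[[0.02,-0.005,0.08],[0.008,0.028,0],1],[[0.025,-0.007,0.1],[0.01,0.035,0],1],[[0.03,-0.008,0.12],[0.012,0.042,0],1],[[0.035,-0.01,0.14],[0.014,0.049,0],1],[[0.04,-0.011,0.16],[0.016,0.055,0],1],[[0.04,-0.011,0.16],[0.016,0.055,0],1],[[0.04,-0.011,0.16],[0.016,0.055,0],1]]'; python3 lid.py 13; python3 - <<'E'
from h import *
s=read_state();print(s['position'],s['contact_force'],s['gripper_width'])
for n in('top1','top13','side1','side13'):
  P=pts(np.load(f'pics/{n}.npz'));q=P.reshape(-1,3);d=(q[:,:2]-[547,253.4])@[.96,-.28]; w=(q[:,:2]-[547,253.4])@[.28,.96]
  k=(abs(w)<50)&(d>35)&(d<140)&(abs(q[:,2]-116)<20); c=np.polyfit(d[k],q[k,2],1); r=abs(np.polyval(c,d[k])-q[k,2])<4; c=np.polyfit(d[k][r],q[k,2][r],1); print(n,c)
E
```

```text
clock: 17.3
position: [551.6, 251.5, 144.7]
ee_rot: [0.141, 0.989, 0.007, -0.053]
contact_force: [4.0, -4.6, -6.2]
gripper_width: 14.7
grasp_force: 67.9
t1 [(np.float64(104.1), 51), (np.float64(104.3), 67), (np.float64(105.0), 135), (np.float64(105.7), 150), (np.float64(105.4), 151), (np.float64(105.0), 148)]
t [(np.float64(119.5), 11), (np.float64(nan), 0), (np.float64(121.0), 1), (np.float64(120.9), 28), (np.float64(118.4), 93), (np.float64(112.3), 120)]
s1 [(np.float64(104.6), 57), (np.float64(106.0), 37), (np.float64(106.4), 60), (np.float64(106.9), 90), (np.float64(106.8), 87), (np.float64(106.9), 74)]
s [(np.float64(106.8), 30), (np.float64(99.2), 9), (np.float64(98.5), 9), (np.float64(114.5), 13), (np.float64(119.3), 57), (np.float64(113.4), 59)]
[551.55876016 251.45051616 144.61282732] [ 4.34894033 -4.77972898 -7.16646851] 14.870763843272533
top1 [-8.22629673e-03  1.06184229e+02]
top13 [ -0.20279466 136.75886227]
side1 [1.66714418e-03 1.06868623e+02]
side13 [ -0.18521589 135.87540752]
  return _methods._mean(a, axis=axis, dtype=dtype,
  ret = ret.dtype.type(ret / rcount)
```

Lid is at about 0.19–0.20 rad. A short hold first to check it is still, then hand in.

```bash
python3 -m jog '[[[0,0,0],[0,0,0],1],[[0,0,0],[0,0,0],1],[[0,0,0],[0,0,0],1],[[0,0,0],[0,0,0],1],[[0,0,0],[0,0,0],1],[[0,0,0],[0,0,0],1],[[0,0,0],[0,0,0],1],[[0,0,0],[0,0,0],1]]'; python3 - <<'E'
from h import *
for n in('top','side'):
  P=pts(snap(n,n+'14'));q=P.reshape(-1,3);d=(q[:,:2]-[547,253.4])@[.96,-.28]; w=(q[:,:2]-[547,253.4])@[.28,.96]
  k=(abs(w)<50)&(d>35)&(d<140)&(abs(q[:,2]-116)<20); c=np.polyfit(d[k],q[k,2],1); r=abs(np.polyval(c,d[k])-q[k,2])<4; print(n,np.polyfit(d[k][r],q[k,2][r],1))
s=read_state();print(s['position'],abs(s['joint_vel']).max(),s['clock'])
print(job_done())
E
```

```text
clock: 18.2
position: [551.6, 251.5, 144.6]
ee_rot: [0.141, 0.989, 0.006, -0.053]
contact_force: [4.8, -4.2, -6.8]
gripper_width: 14.9
grasp_force: 67.9
top [ -0.19495682 135.77412508]
side [ -0.18809609 136.09577965]
[551.54258632 251.46348318 144.60671076] 0.0015144783631967378 18.3
the job is handed in; nothing more can be done
None
```

The orange keeper's lid (its colour matches the cut-out on the board) is free of its seal and held still in the gripper at about 0.19 rad, roughly 34 mm open at the front; the job was handed in at 18.3 s, after slow pulls of up to 71 N at the wrist had failed and a brisk pull freed it, and I took no final picture of the other lids and objects.

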